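Lock the guarded test bay with the hook rod and the cam lever

TASK

Lock up the test bay: take the hook rod, reach in under the yellow wire guard with it and draw the red-tabbed bolt toward you until it is fully home in its keeper, without the hand itself touching the bolt. Then lay the rod back in both notches of its rest as it lay before and let go, and last flip the red cam lever over until it snaps shut. Leave the tape roll, the tin and the jar where they stand.

Things in the scene. Friction and masses are not known exactly. Their poses are not given: they have to be found in the camera images.
- bay: Fixed test bay: grey base plate 12 mm thick carrying a wire guard, a bolt and a cam lever. Origin on the table under the bolt line. x runs along the bolt line away from the robot, y left, z up; all 'bay' mm below are in this frame. Cam bracket on the front left corner of the base, outside the guard.
- guard_mouth (a point): Middle of the yellow wire guard's open near side, bay x = -30, y = 0, z = 75 mm, axes as the bay's. From here the guard runs 170 mm back (x = 140) and 85 mm to each side, wired shut at sides and back; underside of its wire roof at bay z = 146 mm.
- keeper (a point): Top middle of the yellow keeper block into which the bolt goes home, bay x = -46, y = 0, z = 46 mm; block 20 x 40 mm. A steel guide block of the same height (bay x = -11 to 15, 40 wide) stands behind it on the bolt line, before the tab.
- bolt: Bolt with a red upright tab: plate across the bolt line, 44 mm wide, 6 thick, top at bay z = 68 mm; 4 mm cheeks at its ends reach 14 mm back (+x), 36 mm apart, to keep in a hook lowered behind it. Origin at the plate's middle, bay y = 0, z = 30. It slides along bay x: 30 mm = fully home (end stop), starts at 60 to 78, at most 80; friction 2.5 N, stays where left. Free behind it to bay x = 140.
- cam_lever (a joint): Cam lever, rad: 0 = open, upright (start). It turns about the bay's y axis, tip going over to +x (away from the robot) and down, to a stop at 1.45 = shut, nearly flat. A spring holds it open below its high point at about 0.85 and snaps it shut beyond. Needs at most 0.45 N m, about 6 N at 75 mm from the pivot.
- cam_pivot (a point): Pivot of the cam lever, bay x = -130, y = 140, z = 48 mm, axes as the bay's. The lever is 100 mm long from here: steel arm 11 mm thick, 16 wide; red grip from 56 to 100 mm, 16 mm thick, 22 wide.
- lever_tip (a point): End of the cam lever's red grip, 100 mm from the pivot.
- hook_rod: Loose hook rod, about 0.18 kg. Orange block handle 100 mm long, 18 wide, 26 high; origin at its centre, x along the rod to the hook, z up. Steel shank, 10 mm thick, on the x axis to x = 220 mm, where a straight leg of the same thickness turns down (-z), its end 45 mm below the axis. Balance point about 20 mm ahead of the origin.
- hook_end (a point): Lower end of the rod's hook leg: x = 220, z = -45 mm in the rod's frame.
- rod_rest: Fixed wooden board, 200 x 56 x 10 mm, with two grey notched posts. Origin on the table under the lying rod's handle centre, axes as the lying rod's; the rod lies with its origin 65 mm above this. Rear notch at x = -43 (26 mm wide, floor z = 52, for the handle), front notch at x = 100 (18 wide, floor z = 60, for the shank); posts 10 mm thick, cheeks flared, 15 mm over the floors.
- tape: Roll of brown tape, 96 x 95 x 48 mm, bystander; origin at its underside's centre.
- food_tin: Small tin, 57 x 57 x 72 mm, bystander; origin at its underside's centre.
- jar: Jar with a dark lid, 62 x 63 x 108 mm, bystander; origin at its underside's centre.

How it is judged:
On the way, in this order (a step that is already met when the one before it is completed fails the run):
1. the bolt is drawn fully home in its keeper by the rod (within 3 mm) (x of bolt in the frame of bay below 0.033 m and horizontal distance between hook_end and bolt below 0.03 m), for 0.2 s.
2. the rod lies in both notches of its rest, let go (x of hook_rod in the frame of rod_rest between -0.025 and 0.025 m and y of hook_rod in the frame of rod_rest between -0.008 and 0.008 m and z of hook_rod in the frame of rod_rest between 0.06 and 0.07 m and angle between hook_rod's own z axis and vertical below 0.15 rad and x of hook_end in the frame of rod_rest above 0.15 m and contact force between the fingers and hook_rod below 0.1 N), for 0.2 s.
3. the cam lever is snapped shut (value of joint cam_lever above 1.38 rad), for 0.2 s.
At the end, for the whole second after the job is handed in: The bolt is home within 3 mm, the cam lever is shut (past 1.38 rad), and the hook rod lies at rest in both notches of its rest, hook end the same way as before: its handle's centre within 25 mm along and 8 mm across the rest of its place, 60 to 70 mm over the table, hook down within 0.15 rad (x of bolt in the frame of bay below 0.033 m and value of joint cam_lever above 1.38 rad and x of hook_rod in the frame of rod_rest between -0.025 and 0.025 m and y of hook_rod in the frame of rod_rest between -0.008 and 0.008 m and z of hook_rod in the frame of rod_rest between 0.06 and 0.07 m and angle between hook_rod's own z axis and vertical below 0.15 rad and x of hook_end in the frame of rod_rest above 0.15 m and linear speed of hook_rod below 0.02 m/s); the robot touches nothing.
It fails at once if the hand or arm touches the bolt or its tab (contact force between any of the fingers, the arm and bolt above 0.5 N).
It fails at once if the tape roll, the tin or the jar is pushed from its place (30 mm) (distance of any of tape, food_tin, jar from where it was at the start of the episode above 0.03 m).
It also fails if it takes over 59 s, if anything falls off the work surface, if the arm or the gripper's body presses on something with over 40 N, if the wrist force passes 120 N, or if a joint passes its speed limit or range.

ROBOT

A 6-joint arm with a two-finger parallel gripper is mounted at the origin on a cart in front of the work surface, level with it; the furniture and walls round the work are solid. World frame = base frame: x ahead of the robot, y to its left, z up, the work surface at z = 0. Lengths are in m, angles in rad, forces in N, time in s.
With the tool pointing down it reaches from about 0.25 to 0.725 m from the base axis. Payload 4 kg.
Tool frame: the origin (TCP) lies midway between the tips of the shut fingers; the grasp point (between the pads) lies 19 mm behind it; z points along the fingers, y is the line along which they close (so a half turn about z gives the same grasp; the last joint's range is limited). The gripper opens to 85 mm and grips with 20 to 120 N. Pads are 22 mm wide; open, the fingers measure 114 mm over their backs; the gripper's body (76 mm by 85 mm) begins 54 mm behind the grasp point. The pads swing forward as they close: fully open they stand 13 mm farther back than shut.
Start: joints at [1.227, 0.241, 0.005, 1.335, 0, 1.571], TCP at [0.169, 0.471, 0.231] pointing down, gripper open.
Joint ranges: [-2.72, 2.72], [-1.05, 1.87], [-1.09, 1.28], [-1.99, 2.15], [-1.42, 1.44], [-3.14, 3.14]. Speed limits (rad/s): [2.79, 2.79, 3.14, 3.14, 3.14, 3.14].

INTERFACE

Orientations are given as a unit quaternion [x, y, z, w].
In Python, from workcell import bot, camera, job_done gives the robot as it stands.
- The arm moves only by the tool carry_out, never from a script. Its argument "plan" is a list of rows, each an object of numbers: "dx", "dy", "dz": the shift along the tool's x, y, z in mm; "twist": the turn about the tool's z in degrees; "fingers": the closure, from -1 (fully open) to 1 (shut). In form: [{"dx": .., "dy": .., "dz": .., "twist": .., "fingers": ..}, ...]. A call has exactly 5 rows; each row is the pose to reach, as a shift and turn from the pose commanded when the call began, along the tool's axes at that moment; what a row does not reach only later rows make up. A row lasts 1/12 s, in which the tool goes at most 41.7 mm and 7.16 degrees, less where a joint would pass 70% of its speed; a pose out of reach is approached as far as the arm can. A call with a gripper value outside its range is refused whole. The fingers move at their own pace and stop on an object; the grip force is fixed at half the most. Time passes only in rows, so rows that repeat a pose let the fingers close, or fill a call up. It gives the time, the measured TCP pose, the force, the opening and the grip force at its end, in the units of the state.
- bot.get_obs(): the state, without advancing time (a new reading comes with each control period).
- camera(name): name is "scene" or "top"; returns a dict with "image" (384x512x3 uint8, red, green, blue), "intrinsics" (3x3 intrinsics, pixels), "eye" and "attitude" of the camera in the world. Camera axes: x right, y down, z forward; pixel columns grow to the right and rows downward; lengths in m; the calibration is good to about 2 mm. A picture is of the moment at which its call begins. There is no depth.
- job_done(): hands the job in; it is judged then, once.
The state is a dict: "clock": time; "joint_pos": joint angles; "joint_vel": joint speeds; "tau": joint torques, N m; "eef_pos": TCP position; "tool_rot": TCP orientation; "ft_force": force on the tool from outside, world axes, zero at the start; "ft_torque": the same for the moment, N m; "grip_width": finger opening in m; "grasp_force": force on a finger pad.
Only numpy, scipy, OpenCV 4.12 (cv2) and the standard library are available. Lean on these libraries where they do the work, as an engineer would, in place of code of your own. Each camera call takes 0.05 s, during which the arm holds its last target. There are 200 camera calls.

## Working session

There is one attempt and no reset: what is moved stays moved. The work goes in short steps, Python scripts to look and compute and a tool call to move; the robot and the scene stay as the last step left them, time stands still between calls to the robot, and variables do not carry over. Pictures are saved under pics/ and viewed, at most 10 in all, crops included, and the job is handed in when it is done.

Besides the shell and the picture viewer there is one more tool, called after "Emit:" as name([rows], argument=value, ...), one row to a line, values as JSON. carry_out: Moves the arm, as the interface text tells. Its arguments: {"type":"object","properties":{"plan":{"type":"array","items":{"type":"object","properties":{"dx":{"type":"number"},"dy":{"type":"number"},"dz":{"type":"number"},"twist":{"type":"number"},"fingers":{"type":"number"}}}}},"required":["plan"]}

```bash
mkdir -p pics; python3 - <<'E'
from workcell import bot,camera
import cv2,numpy as np
np.set_printoptions(precision=4,suppress=True)
for n in("scene","top"):
    c=camera(n);cv2.imwrite(f"pics/{n}0.png",cv2.cvtColor(c["image"],cv2.COLOR_RGB2BGR))
    print(n,c["intrinsics"],c["eye"],c["attitude"])
print(bot.get_obs())
E
```

```text
scene [[466.857    0.     258.6409]
 [  0.     466.857  196.1824]
 [  0.       0.       1.    ]] [-0.7104  0.5142  0.9452] [-0.4939  0.712  -0.4153  0.277 ]
top [[383.5661   0.     251.9876]
 [  0.     383.5661 183.5757]
 [  0.       0.       1.    ]] [0.3689 0.0013 1.2552] [-0.7035  0.7044 -0.0699  0.0636]
{'clock': 0.1, 'joint_pos': array([1.227 , 0.2413, 0.0039, 1.3352, 0.    , 1.5708]), 'joint_vel': array([-0.0006, -0.0012,  0.0029,  0.0019, -0.0006, -0.0006]), 'tau': array([  0.0005, -37.3137,  25.3009,   0.0108,   0.    ,   0.    ]), 'eef_pos': array([0.1683, 0.4702, 0.2305]), 'tool_rot': array([ 0.1711,  0.9853, -0.0009, -0.0002]), 'ft_force': array([ 0.099 , -0.0769, -0.6486]), 'ft_torque': array([-0.0224, -0.0136,  0.0504]), 'grasp_force': 0.0, 'grip_width': 0.08580310491145768}
```

View pics/scene0.png

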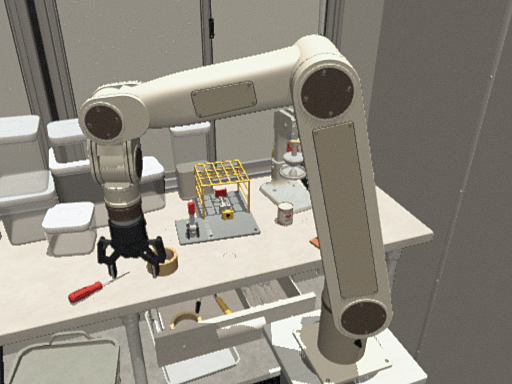

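View pics/top0.png

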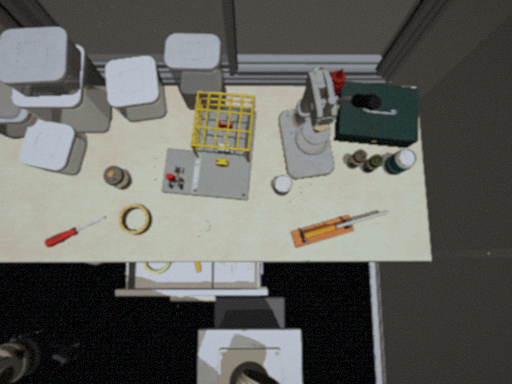

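The top view shows the rod on its rest at about (325,230) pointing right, the bay base at about (208,172) with its guard at (223,122) and red tab at (224,124), and the lever at (172,178). The tape is at (134,220).

```bash
cat > h.py <<'E'
from workcell import bot,camera,job_done
import cv2,numpy as np
from scipy.spatial.transform import Rotation as R
np.set_printoptions(precision=4,suppress=True)
def ray(c,p):
    K=c["intrinsics"];d=R.from_quat(c["attitude"]).apply(np.linalg.solve(K,[p[0],p[1],1]));return np.array(c["eye"]),d
def onz(c,p,z):
    e,d=ray(c,p);return e+d*(z-e[2])/d[2]
def proj(c,P):
    q=R.from_quat(c["attitude"]).inv().apply(np.atleast_2d(P)-c["eye"])@c["intrinsics"].T
    return q[:,:2]/q[:,2:]
def save(c,n,box,s):
    x,y,w,h=box;im=cv2.cvtColor(c["image"],cv2.COLOR_RGB2BGR)[y:y+h,x:x+w]
    cv2.imwrite(f"pics/{n}.png",cv2.resize(im,None,fx=s,fy=s,interpolation=cv2.INTER_CUBIC))
E
python3 - <<'E'
from h import *
t=camera("top");s=camera("scene")
print(proj(t,[[.169,.471,.231],[0,0,0]]),proj(s,[[.169,.471,.231]]))
a=t["image"][80:270,150:400];b=s["image"][150:260,165:345]
for n,p in dict(orange=(325,230),base=(208,172),tape=(134,220),tin=(282,185),rodtip=(385,212)).items(): print(n,onz(t,p,0.05 if n!='base' else .012))
save(t,"topA",(155,85,110,120),5)
save(t,"topB",(285,170,110,85),7)
save(s,"sceneA",(170,150,150,110),5)
E
```

```text
[[ 61.7795 338.3402]
 [249.0867 380.8184]] [[134.7206 280.2849]]
orange [ 0.4515 -0.2379  0.05  ]
base [0.646  0.1359 0.012 ]
tape [0.4835 0.3604 0.05  ]
tin [ 0.5949 -0.1056  0.05  ]
rodtip [ 0.5079 -0.4302  0.05  ]
```

View pics/topA.png

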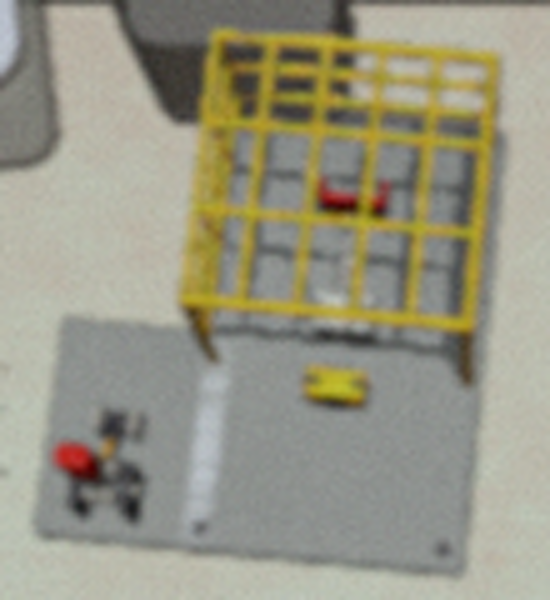

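View pics/topB.png

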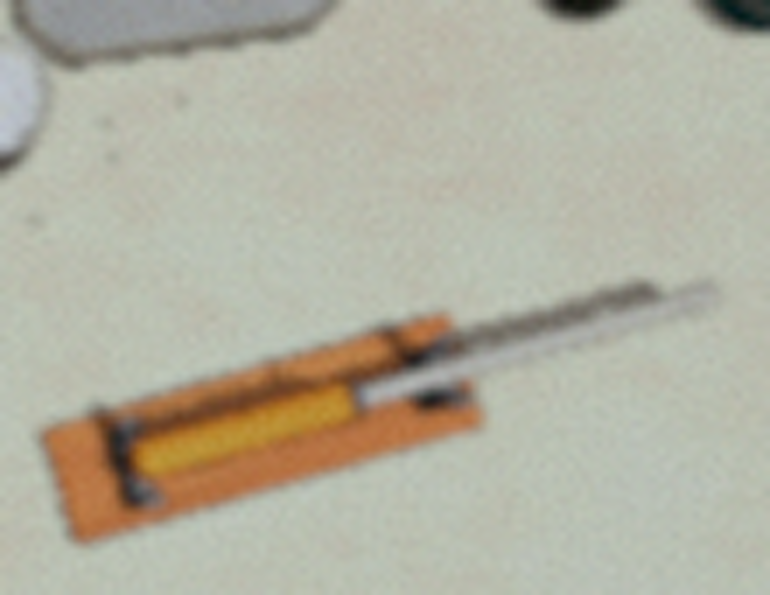

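View pics/sceneA.png

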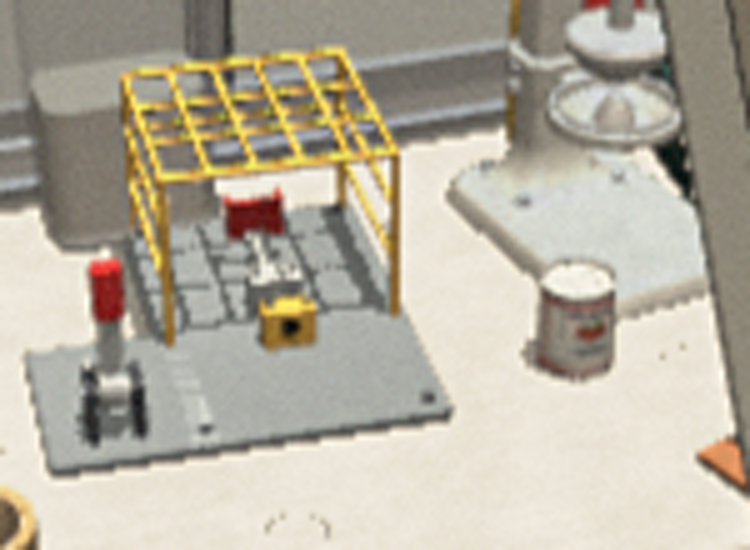

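The crops show the guard roof corners, keeper and red tab clearly. The rod's handle runs from crop (140,458) to (355,402) and its tip is at (715,291). Now I'll fit the poses.

```bash
cat > fit.py <<'E'
from h import *
from scipy.optimize import least_squares
t=camera("top");s=camera("scene")
f=lambda p,o,k:(np.array(p)+.5)/k-.5+np.array(o)
B=[[-30,85,148],[-30,-85,148],[140,-85,148],[140,85,148]]
tp=f([[187,302],[473,322],[496,55],[216,36]],(155,85),5)
sp=f([[165,178],[397,152],[345,50],[126,75]],(170,150),5)
def w(q,P): return R.from_euler('z',q[2]).apply(np.array(P)/1000)+[q[0],q[1],0]
def res(q): return np.r_[(proj(t,w(q,B))-tp).ravel(),(proj(s,w(q,B))-sp).ravel()]
r=least_squares(res,[.7,.1,0]);q=r.x
print("bay",q,np.degrees(q[2]),"res",res(q).reshape(-1,2))
# front right base corner check
print("basecorner top", R.from_euler('z',-q[2]).apply(onz(t,f([463,573],(155,85),5),0)-[q[0],q[1],0]), R.from_euler('z',-q[2]).apply(onz(t,f([35,535],(155,85),5),0)-[q[0],q[1],0]))
for n,c,box in(("top",t,(210,110,30,25)),("scene",s,(205,180,30,30))):
    x,y,ww,hh=box;h=cv2.cvtColor(c["image"],cv2.COLOR_RGB2HSV)[y:y+hh,x:x+ww]
    m=((h[...,0]<8)|(h[...,0]>172))&(h[...,1]>130)&(h[...,2]>70)
    v,u=np.nonzero(m);print(n,"tab px",u.min()+x,u.max()+x,v.min()+y,v.max()+y,m.sum())
    for z in(.068,.05):
        for pv in(v.min()+y-.5,v.max()+y+.5):
            print(z,pv,R.from_euler('z',-q[2]).apply(onz(c,(u.mean()+x,pv),z)-[q[0],q[1],0]))
h=cv2.cvtColor(t["image"],cv2.COLOR_RGB2HSV)
print("handle hsv",h[231,315:325:3],"board",h[240,312:318:3])
m=((h[...,0]>15)&(h[...,0]<27)&(h[...,1]>150)).astype(np.uint8);m[:215]=0;m[245:]=0;m[:,:295]=0;m[:,350:]=0
v,u=np.nonzero(m);print("n",len(u));rc=cv2.minAreaRect(np.c_[u,v].astype(np.float32));print(rc)
bp=cv2.boxPoints(rc);c4=np.array([onz(t,p,.078) for p in bp]);print(c4,c4.mean(0))
hc=f([247,430],(285,170),7);print("handle mid by eye",onz(t,hc,.075),"rear",onz(t,f([137,459],(285,170),7),.078),"front",onz(t,f([356,401],(285,170),7),.078),"tip",onz(t,f([715,291],(285,170),7),.07))
a,b=onz(t,f([375,389],(285,170),7),.07),onz(t,f([700,296],(285,170),7),.07);print("shank yaw",np.degrees(np.arctan2(*(b-a)[1::-1])))
E
python3 fit.py
```

```text
bay [ 0.7231  0.0822 -0.0822] -4.707961456582186 res [[ 0.4372 -0.5826]
 [-0.1602 -0.0571]
 [-0.251   0.1453]
 [ 0.6754 -0.407 ]
 [ 0.1362  0.8995]
 [ 0.2919  0.3438]
 [-0.7877  0.8919]
 [-0.1467  0.7198]]
basecorner top [-0.1598 -0.0897  0.    ] [-0.1575  0.195   0.    ]
top tab px 219 231 122 126 23
0.068 121.5 [0.0782 0.0058 0.068 ]
0.068 126.5 [0.0612 0.0042 0.068 ]
0.05 121.5 [0.0846 0.0076 0.05  ]
0.05 126.5 [0.0674 0.006  0.05  ]
scene tab px 215 226 188 196 69
0.068 187.5 [ 0.0855 -0.0024  0.068 ]
0.068 196.5 [0.0178 0.0123 0.068 ]
0.05 187.5 [ 0.1173 -0.0089  0.05  ]
0.05 196.5 [0.0482 0.0062 0.05  ]
handle hsv [[ 18 187 187]
 [ 19 189 185]
 [ 20 180 187]
 [ 20 191 183]] board [[ 13 164 177]
 [ 12 165 175]]
n 160
((319.5757141113281, 231.2459259033203), (5.220024108886719, 31.246625900268555), 72.89727020263672)
[[ 0.4395 -0.1674  0.078 ]
 [ 0.4673 -0.2599  0.078 ]
 [ 0.4521 -0.264   0.078 ]
 [ 0.4244 -0.1717  0.078 ]] [ 0.4458 -0.2157  0.078 ]
handle mid by eye [ 0.4467 -0.2171  0.075 ] rear [ 0.434  -0.1681  0.078 ] front [ 0.4591 -0.2648  0.078 ] tip [ 0.5082 -0.4286  0.07  ]
shank yaw -74.35630689592213
```

Emit:
carry_out([
  {"dx": -25,"dy": -28,"dz": 0,"twist": 0,"fingers": -1},
  {"dx": -50,"dy": -56,"dz": 0,"twist": 0,"fingers": -1},
  {"dx": -75,"dy": -84,"dz": 0,"twist": 0,"fingers": -1},
  {"dx": -100,"dy": -112,"dz": 0,"twist": 0,"fingers": -1},
  {"dx": -125,"dy": -140,"dz": 0,"twist": 0,"fingers": -1},
])

```text
clock: 0.72
eef_pos: [0.2392, 0.2952, 0.2312]
tool_rot: [0.171, 0.985, 0.0, 0.0]
ft_force: [0.7, -0.6, 0.3]
grip_width: 0.0857
grasp_force: 0.0
```

Emit:
carry_out([
  {"dx": -25,"dy": -28,"dz": 0,"twist": 0,"fingers": -1},
  {"dx": -50,"dy": -56,"dz": 0,"twist": 0,"fingers": -1},
  {"dx": -75,"dy": -84,"dz": 0,"twist": 0,"fingers": -1},
  {"dx": -100,"dy": -112,"dz": 0,"twist": 0,"fingers": -1},
  {"dx": -125,"dy": -140,"dz": 0,"twist": 0,"fingers": -1},
])

```text
clock: 1.13
eef_pos: [0.3097, 0.1212, 0.2316]
tool_rot: [0.171, 0.985, 0.0, 0.0]
ft_force: [0.9, -0.4, 0.3]
grip_width: 0.0855
grasp_force: 0.0
```

Emit:
carry_out([
  {"dx": -25,"dy": -28,"dz": 0,"twist": 7,"fingers": -1},
  {"dx": -50,"dy": -56,"dz": 0,"twist": 14,"fingers": -1},
  {"dx": -75,"dy": -84,"dz": 0,"twist": 21,"fingers": -1},
  {"dx": -100,"dy": -112,"dz": 0,"twist": 28,"fingers": -1},
  {"dx": -125,"dy": -140,"dz": 0,"twist": 30,"fingers": -1},
])

```text
clock: 1.55
eef_pos: [0.3803, -0.0531, 0.2316]
tool_rot: [0.423, 0.906, 0.0, 0.0]
ft_force: [1.5, 0.6, -0.2]
grip_width: 0.0856
grasp_force: 0.0
```

```bash
cat >> h.py <<'E'
def pose():
    o=bot.get_obs();r=R.from_quat(o["tool_rot"]);x=r.apply([1,0,0]);return o,r,np.degrees(np.arctan2(x[1],x[0]))
def go(P,yaw):
    o,r,y=pose();d=r.inv().apply(np.array(P)-o["eef_pos"])*1000
    print("t",o["clock"],"tcp",o["eef_pos"],"yaw",y,"-> shift",d.round(1),"twist",round(-((yaw-y+180)%360-180),1),"j6",o["joint_pos"][5],"w",o["grip_width"],"F",o["ft_force"],"tilt",r.apply([0,0,1]))
E
python3 - <<'E'
from h import *
go([.449,-.225,.15],106)
t=camera("top")
h=cv2.cvtColor(t["image"],cv2.COLOR_RGB2HSV)
save(t,"topC",(285,170,110,85),7)
E
```

```text
t 1.55 tcp [ 0.3803 -0.0531  0.2316] yaw 130.004529353581 -> shift [-175.8  -57.9   81.6] twist 24.0 j6 0.7337705365686333 w 0.08557062201302326 F [ 1.5312  0.6314 -0.1582] tilt [ 0.0009  0.0001 -1.    ]
```

Emit:
carry_out([
  {"dx": -35,"dy": -11,"dz": 10,"twist": 5,"fingers": -1},
  {"dx": -70,"dy": -23,"dz": 20,"twist": 10,"fingers": -1},
  {"dx": -105,"dy": -35,"dz": 30,"twist": 15,"fingers": -1},
  {"dx": -140,"dy": -46,"dz": 40,"twist": 20,"fingers": -1},
  {"dx": -176,"dy": -58,"dz": 60,"twist": 24,"fingers": -1},
])

```text
clock: 2.02
eef_pos: [0.4508, -0.224, 0.1729]
tool_rot: [0.601, 0.799, 0.0, 0.002]
ft_force: [1.4, -0.2, 0.9]
grip_width: 0.0852
grasp_force: 0.0
```

```bash
python3 - <<'E'
from h import *
go([.449,-.225,.046],106)
s=camera("scene");t=camera("top")
P=lambda x,y,z:R.from_euler('z',-74,degrees=True).apply(np.array([x,y,z])/1000)+[.446,-.2145,.065]
print(proj(s,[P(0,0,0),P(220,0,0),P(220,0,-45)]))
a=proj(s,[P(80,0,0)])[0].astype(int)
i1=cv2.cvtColor(s["image"],cv2.COLOR_RGB2BGR)[200:300,280:410];i2=cv2.cvtColor(t["image"],cv2.COLOR_RGB2BGR)[170:270,280:410]
cv2.imwrite("pics/c1.png",cv2.resize(np.vstack([i1,i2]),None,fx=3,fy=3,interpolation=cv2.INTER_CUBIC))
E
```

```text
t 2.0167 tcp [ 0.4508 -0.224   0.1729] yaw 106.07012997881891 -> shift [ -0.2  -2.4 126.9] twist 0.1 j6 0.8291040556886397 w 0.08521127605555259 F [ 1.407  -0.2153  0.8563] tilt [ 0.0036 -0.0016 -1.    ]
[[331.7839 223.0836]
 [374.5295 203.8806]
 [372.8364 214.212 ]]
```

View pics/c1.png

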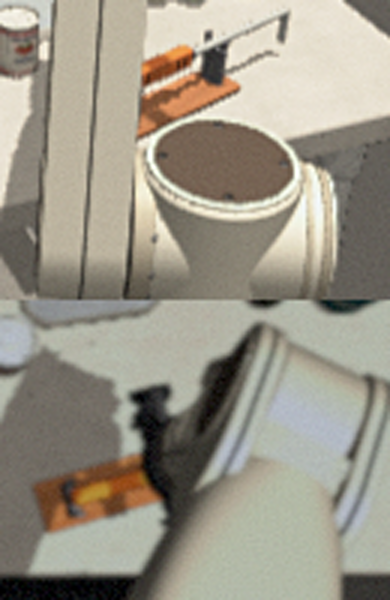

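The hook tip shows at scene (376,204), against a predicted (374.5,204), so the rod pose is confirmed. I'll descend and grip.

Emit:
carry_out([
  {"dx": 0,"dy": -2,"dz": 30,"twist": 0,"fingers": -1},
  {"dx": 0,"dy": -2,"dz": 60,"twist": 0,"fingers": -1},
  {"dx": 0,"dy": -2,"dz": 90,"twist": 0,"fingers": -1},
  {"dx": 0,"dy": -2,"dz": 110,"twist": 0,"fingers": -1},
  {"dx": 0,"dy": -2,"dz": 126,"twist": 0,"fingers": -1},
])

```text
clock: 2.53
eef_pos: [0.446, -0.221, 0.044]
tool_rot: [0.599, 0.801, -0.0, -0.002]
ft_force: [0.1, 0.3, -0.2]
grip_width: 0.0852
grasp_force: 0.0
```

Emit:
carry_out([
  {"fingers": 0.3},
  {"fingers": 0.5},
  {"fingers": 1},
  {"fingers": 1},
  {"fingers": 1},
])

```text
$.plan[0]: bad value
```

Emit:
carry_out([
  {"fingers": 1},
  {"fingers": 1},
  {"fingers": 1},
  {"fingers": 1},
  {"fingers": 1},
])

```text
$.plan[0]: bad value
```

```bash
python3 - <<'E'
from h import *
go([.449,-.225,.22],106)
E
```

```text
t 2.5333 tcp [ 0.446 -0.221  0.044] yaw 106.36288644563173 -> shift [  -4.3    1.4 -176. ] twist 0.4 j6 0.8249395140333202 w 0.08523022349585627 F [ 0.0597  0.3095 -0.1523] tilt [-0.0027  0.0016 -1.    ]
```

Emit:
carry_out([
  {"dx": 0,"dy": 0,"dz": 0,"twist": 0,"fingers": 0.3},
  {"dx": 0,"dy": 0,"dz": 0,"twist": 0,"fingers": 0.6},
  {"dx": 0,"dy": 0,"dz": 0,"twist": 0,"fingers": 1},
  {"dx": 0,"dy": 0,"dz": 0,"twist": 0,"fingers": 1},
  {"dx": 0,"dy": 0,"dz": 0,"twist": 0,"fingers": 1},
])

```text
clock: 2.95
eef_pos: [0.4484, -0.2228, 0.0474]
tool_rot: [0.6, 0.8, 0.0, 0.001]
ft_force: [0.1, 0.6, 0.1]
grip_width: 0.0254
grasp_force: 0.0
```

Emit:
carry_out([
  {"dx": 0,"dy": 0,"dz": 0,"twist": 0,"fingers": 1},
  {"dx": 0,"dy": 0,"dz": 0,"twist": 0,"fingers": 1},
  {"dx": 0,"dy": 0,"dz": 0,"twist": 0,"fingers": 1},
  {"dx": 0,"dy": 0,"dz": 0,"twist": 0,"fingers": 1},
  {"dx": 0,"dy": 0,"dz": 0,"twist": 0,"fingers": 1},
])

```text
clock: 3.37
eef_pos: [0.4483, -0.2228, 0.0474]
tool_rot: [0.6, 0.8, 0.0, 0.001]
ft_force: [-0.7, 0.8, 7.1]
grip_width: 0.0171
grasp_force: 58.6
```

```bash
python3 - <<'E'
from h import *
go([.449,-.225,.22],106)
E
```

```text
t 3.3667 tcp [ 0.4483 -0.2228  0.0474] yaw 106.30318052107211 -> shift [  -2.6    0.4 -172.6] twist 0.3 j6 0.8249187802814157 w 0.017065013256053002 F [-0.6905  0.7951  7.1221] tilt [ 0.0027 -0.001  -1.    ]
```

Emit:
carry_out([
  {"dx": 0,"dy": 0,"dz": -15,"twist": 0,"fingers": 1},
  {"dx": 0,"dy": 0,"dz": -45,"twist": 0,"fingers": 1},
  {"dx": 0,"dy": 0,"dz": -85,"twist": 0,"fingers": 1},
  {"dx": 0,"dy": 0,"dz": -125,"twist": 0,"fingers": 1},
  {"dx": 0,"dy": 0,"dz": -160,"twist": 0,"fingers": 1},
])

```text
clock: 3.78
eef_pos: [0.4469, -0.2222, 0.208]
tool_rot: [0.6, 0.8, -0.0, 0.0]
ft_force: [1.2, 0.2, -2.4]
grip_width: 0.0172
grasp_force: 58.7
```

```bash
python3 - <<'E'
from h import *
go([.40,.08,.21],106.3)
E
```

```text
t 3.7833 tcp [ 0.4469 -0.2222  0.208 ] yaw 106.29669429723091 -> shift [303.3  39.8  -2. ] twist -0.0 j6 0.8248883107305931 w 0.017167820920816798 F [ 1.1771  0.1704 -2.4127] tilt [ 0.0001 -0.     -1.    ]
```

Emit:
carry_out([
  {"dx": 25,"dy": 4,"dz": 0,"twist": 0,"fingers": 1},
  {"dx": 55,"dy": 8,"dz": 0,"twist": 0,"fingers": 1},
  {"dx": 90,"dy": 12,"dz": 0,"twist": 0,"fingers": 1},
  {"dx": 125,"dy": 16,"dz": 0,"twist": 0,"fingers": 1},
  {"dx": 160,"dy": 20,"dz": 0,"twist": 0,"fingers": 1},
])

```text
clock: 4.2
eef_pos: [0.4205, -0.062, 0.2057]
tool_rot: [0.6, 0.8, -0.0, -0.0]
ft_force: [0.6, 0.9, -2.4]
grip_width: 0.0169
grasp_force: 58.9
```

Emit:
carry_out([
  {"dx": 35,"dy": 4,"dz": 0,"twist": -7,"fingers": 1},
  {"dx": 70,"dy": 8,"dz": 0,"twist": -14,"fingers": 1},
  {"dx": 100,"dy": 12,"dz": 0,"twist": -21,"fingers": 1},
  {"dx": 125,"dy": 16,"dz": 0,"twist": -28,"fingers": 1},
  {"dx": 143,"dy": 20,"dz": 0,"twist": -35,"fingers": 1},
])

```text
clock: 4.62
eef_pos: [0.3993, 0.0816, 0.2057]
tool_rot: [0.328, 0.945, 0.0, -0.0]
ft_force: [0.5, 0.3, -2.1]
grip_width: 0.0173
grasp_force: 58.8
```

Emit:
carry_out([
  {"dx": 0,"dy": 0,"dz": 0,"twist": -7,"fingers": 1},
  {"dx": 0,"dy": 0,"dz": 0,"twist": -14,"fingers": 1},
  {"dx": 0,"dy": 0,"dz": 0,"twist": -21,"fingers": 1},
  {"dx": 0,"dy": 0,"dz": 0,"twist": -28,"fingers": 1},
  {"dx": 0,"dy": 0,"dz": 0,"twist": -34,"fingers": 1},
])

```text
clock: 5.03
eef_pos: [0.4001, 0.0797, 0.2056]
tool_rot: [0.038, 0.999, -0.0, -0.0]
ft_force: [-0.4, -0.1, -2.4]
grip_width: 0.0172
grasp_force: 58.9
```

```bash
python3 - <<'E'
from h import *
q=[.7231,.0822,-.0822]
go([.43,.08,.21],175.3)
s=camera("scene");t=camera("top")
o,r,y=pose()
tip=o["eef_pos"]+r.apply([-.225+.008,0,-.019-0.00]);print("pred tip",tip,proj(s,[tip,tip-[0,0,.05]]),proj(t,[tip]))
i1=cv2.cvtColor(s["image"],cv2.COLOR_RGB2BGR)[120:270,150:350];i2=cv2.cvtColor(t["image"],cv2.COLOR_RGB2BGR)[90:240,150:350]
cv2.imwrite("pics/c2.png",cv2.resize(np.hstack([i1,i2]),None,fx=2,fy=2.0,interpolation=cv2.INTER_CUBIC))
E
```

```text
t 5.0333 tcp [0.4001 0.0797 0.2056] yaw 175.65068743776027 -> shift [-29.8   2.6  -4.4] twist 0.4 j6 0.27254608198369695 w 0.01717331367314482 F [-0.37   -0.1199 -2.437 ] tilt [-0.0009 -0.0002 -1.    ]
pred tip [0.6164 0.0618 0.2244] [[239.2826 172.4446]
 [239.3543 185.453 ]] [[226.6723 165.7028]]
```

View pics/c2.png

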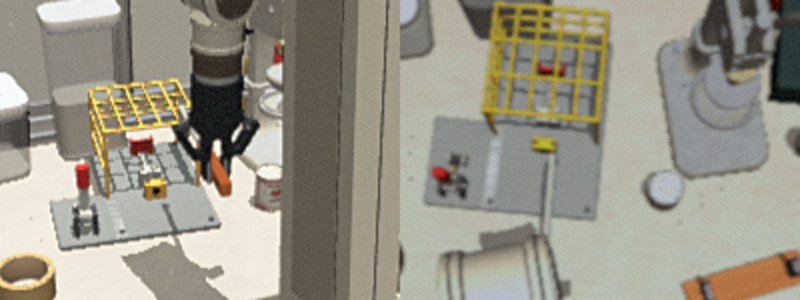

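The top view shows the held rod with its tip at about (224.5,166.5), about 2 px left of the prediction. I'll measure the shank line.

```bash
python3 - <<'E'
from h import *
t=camera("top");g=t["image"].astype(int).sum(2)//3
for r in range(163,206,3): print(r,g[r,214:236])
E
```

```text
163 [139 125 113 113 121 118 114 129 124 127 129 126 114 108 107 123 137 139
 140 138 143 141]
166 [145 143 133 128 114 104  97  89  74  79  84  92 108 115 121 137 140 143
 140 140 140 142]
169 [138 142 141 139 140 138 141 145 143 140 135 150 165 160 132 121 137 141
 136 138 138 139]
172 [136 138 140 140 141 138 144 136 122 101 107 140 162 154 130 126 136 142
 144 140 138 140]
175 [140 137 141 143 141 140 143 137 116 100 126 158 166 146 136 133 140 141
 140 141 140 143]
178 [141 140 137 141 137 140 145 136 114 101 130 161 165 144 131 137 141 140
 142 138 140 139]
181 [141 140 143 141 140 144 138 132 114 106 139 158 161 138 130 135 140 137
 140 140 137 140]
184 [142 141 139 137 142 140 136 117  98 112 145 162 153 142 138 141 141 142
 141 139 142 138]
187 [139 139 144 139 140 138 136 113 101 127 160 166 145 130 139 140 138 140
 142 138 138 140]
190 [139 141 138 142 143 137 117  97  96 130 163 165 141 129 137 142 139 141
 141 143 143 141]
193 [140 144 141 140 140 140 120  92 106 139 161 162 144 137 142 142 144 140
 138 139 142 139]
196 [130 128 122 121 125 118 104  94 124 157 165 148 132 129 135 136 136 137
 142 143 143 142]
199 [180 180 179 182 170 150 118 106 137 164 167 151 150 161 167 166 166 162
 164 152 146 140]
202 [115 121 150 172 176 155 122 112 141 163 163 155 167 177 185 183 180 179
 179 183 179 184]
205 [112 112 110 123 146 139 121 121 146 166 161 170 177 183 183 185 183 186
 181 184 181 180]
```

```bash
python3 - <<'E'
from h import *
t=camera("top");o,r,y=pose()
for x in(.10,.14,.18,.21,.225):
    p=o["eef_pos"]+r.apply([-x+.008,0,-.019]);print(x,p,proj(t,[p]))
for p in((225.3,172),(222.4,202),(226,167.5)): print(onz(t,p,.2246))
E
```

```text
0.1 [0.492  0.0718 0.2247] [[222.4791 210.5833]]
0.14 [0.5319 0.0684 0.2246] [[223.9097 195.9817]]
0.18 [0.5717 0.065  0.2246] [[225.3197 181.59  ]]
0.21 [0.6016 0.0624 0.2246] [[226.364  170.9312]]
0.225 [0.6165 0.0612 0.2246] [[226.882  165.6445]]
[0.5986 0.0653 0.2246]
[0.5154 0.0723 0.2246]
[0.6113 0.0636 0.2246]
```

```bash
python3 - <<'E'
from h import *
q=[.7231,.0822,-.0822]
b=lambda x,y,z:R.from_euler('z',q[2]).apply([x,y,0])+[q[0],q[1],z]
go(b(-.285,.002,.107),175.3)
E
```

```text
t 5.2333 tcp [0.4003 0.0795 0.2057] yaw 175.14357700557755 -> shift [-36.5  31.3  98.7] twist -0.2 j6 0.2809513973332459 w 0.01745073171070724 F [ 0.2738 -0.4636 -2.7316] tilt [-0.0006 -0.0002 -1.    ]
```

Emit:
carry_out([
  {"dx": -7,"dy": 6,"dz": 20,"twist": 0,"fingers": 1},
  {"dx": -14,"dy": 12,"dz": 45,"twist": 0,"fingers": 1},
  {"dx": -21,"dy": 18,"dz": 70,"twist": 0,"fingers": 1},
  {"dx": -28,"dy": 25,"dz": 90,"twist": 0,"fingers": 1},
  {"dx": -36,"dy": 31,"dz": 99,"twist": 0,"fingers": 1},
])

```text
clock: 5.65
eef_pos: [0.4371, 0.1073, 0.104]
tool_rot: [0.042, 0.999, -0.001, -0.002]
ft_force: [-0.5, 0.4, -1.3]
grip_width: 0.017
grasp_force: 59.0
```

```bash
python3 - <<'E'
from h import *
q=[.7231,.0822,-.0822]
b=lambda x,y,z:R.from_euler('z',q[2]).apply([x,y,0])+[q[0],q[1],z]
s=camera("scene");t=camera("top")
go(b(-.115,.002,.107),175.3)
o,r,y=pose();P=lambda x,z:o["eef_pos"]+r.apply([-x+.008,-.002,-.019-z])
print("pred scene corner,leg end",proj(s,[P(220,0)/1 if 0 else P(.220,0),P(.220,-.045)]),proj(t,[P(.22,0)]))
print(b(0,0,0))
i1=cv2.cvtColor(s["image"],cv2.COLOR_RGB2BGR)[150:250,170:290];i2=cv2.cvtColor(t["image"],cv2.COLOR_RGB2BGR)[110:210,170:290]
cv2.imwrite("pics/c3.png",cv2.resize(np.hstack([i1,i2]),None,fx=3.3,fy=3.3,interpolation=cv2.INTER_CUBIC))
E
```

```text
t 5.75 tcp [0.4385 0.1078 0.105 ] yaw 175.23276730491497 -> shift [-170.7    0.    -2.5] twist -0.1 j6 0.32414524666413197 w 0.017013787056446017 F [-1.5578 -0.2836 -1.2738] tilt [-0.0033 -0.0007 -1.    ]
pred scene corner,leg end [[229.2335 195.0923]
 [229.4533 206.0431]] [[219.9457 162.8122]]
[0.7231 0.0822 0.    ]
```

View pics/c3.png

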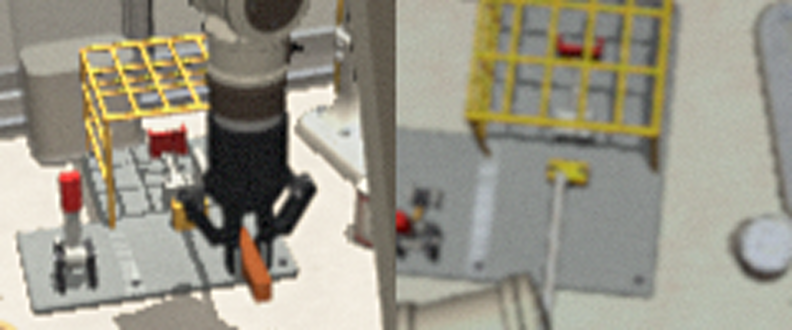

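The rod points into the guard mouth with its tip at (220,164.5), against a predicted (219.9,162.8). The red tab centre is at about (225.8,124). I'll check lateral alignment at tab height.

```bash
python3 - <<'E'
from h import *
s=camera("scene");t=camera("top");o,r,y=pose()
e=o["eef_pos"]+r.apply([-.212,-.002,0]);e[2]=.068
for d in(.13,.145,.17): 
    p=e+r.apply([-d,0,0]);p[2]=.068;print(d,p,proj(t,[p]),proj(s,[p]))
for n,c,box in(("top",t,(210,110,30,25)),("scene",s,(205,180,25,30))):
    x,y,ww,hh=box;h=cv2.cvtColor(c["image"],cv2.COLOR_RGB2HSV)[y:y+hh,x:x+ww]
    m=((h[...,0]<8)|(h[...,0]>172))&(h[...,1]>110)&(h[...,2]>60)
    for k in range(hh):
        if m[k].any(): print(n,k+y,np.nonzero(m[k])[0]+x)
E
```

```text
0.13 [0.7795 0.0771 0.068 ] [[225.1679 127.9945]] [[221.7336 191.1319]]
0.145 [0.7944 0.0759 0.068 ] [[225.6026 123.5981]] [[220.8938 189.2681]]
0.17 [0.8193 0.0738 0.068 ] [[226.3227 116.3148]] [[219.5197 186.2185]]
top 121 [219]
top 122 [219 231 232]
top 123 [219 220 221 231]
top 124 [219 220 221 222 223 224 225 230 231]
top 125 [219 220 221 222 223 224 225 230 231]
top 126 [220 221 225 230 231]
scene 188 [225]
scene 189 [224 225]
scene 190 [215 216 217 218 219 220 221 222 223 224 225]
scene 191 [215 216 217 218 219 220 221 222 223 224 225]
scene 192 [216 217 218 219 220 221 222 223 224 225]
scene 193 [216 217 218 219 220 221 222 223 224 225]
scene 194 [216 217 218 219 220 221 222 223 224 225 226]
scene 195 [216 217 218 219 220 221 222 223 224 225 226]
scene 196 [216 217 218 224 225]
scene 197 [217]
```

Emit:
carry_out([
  {"dx": -30,"dy": 0,"dz": -3,"twist": 0,"fingers": 1},
  {"dx": -65,"dy": 0,"dz": -3,"twist": 0,"fingers": 1},
  {"dx": -100,"dy": 0,"dz": -3,"twist": 0,"fingers": 1},
  {"dx": -135,"dy": 0,"dz": -3,"twist": 0,"fingers": 1},
  {"dx": -155,"dy": 0,"dz": -3,"twist": 0,"fingers": 1},
])

```text
clock: 6.27
eef_pos: [0.5976, 0.0942, 0.1118]
tool_rot: [0.042, 0.999, 0.0, 0.003]
ft_force: [0.9, 0.6, -1.9]
grip_width: 0.0169
grasp_force: 59.0
```

Emit:
carry_out([
  {"dx": -10,"dy": 0,"dz": 0,"twist": 0,"fingers": 1},
  {"dx": -18,"dy": 0,"dz": 0,"twist": 0,"fingers": 1},
  {"dx": -18,"dy": 0,"dz": 0,"twist": 0,"fingers": 1},
  {"dx": -18,"dy": 0,"dz": 0,"twist": 0,"fingers": 1},
  {"dx": -18,"dy": 0,"dz": 0,"twist": 0,"fingers": 1},
])

```text
clock: 6.68
eef_pos: [0.6108, 0.0933, 0.1105]
tool_rot: [0.041, 0.999, -0.0, -0.0]
ft_force: [-0.5, 0.2, -3.1]
grip_width: 0.0168
grasp_force: 59.0
```

```bash
cat > chk.py <<'E'
from h import *
import sys
q=[.7231,.0822,-.0822]
b=lambda x,y,z:R.from_euler('z',q[2]).apply([x,y,0])+[q[0],q[1],z]
s=camera("scene");t=camera("top");go(b(-.115,.002,.066),175.3)
o,r,y=pose();P=lambda x,z:o["eef_pos"]+r.apply([-x+.008,-.002,-.019-z])
l=P(.22,0);print("leg bay",R.from_euler('z',-q[2]).apply(l-b(0,0,0)),"leg end",P(.22,-.045)[2])
for n,c,box in(("top",t,(210,110,30,35)),("scene",s,(205,180,25,30))):
    x,y,ww,hh=box;h=cv2.cvtColor(c["image"],cv2.COLOR_RGB2HSV)[y:y+hh,x:x+ww]
    m=((h[...,0]<8)|(h[...,0]>172))&(h[...,1]>110)&(h[...,2]>60)
    v,u=np.nonzero(m)
    if len(u): print(n,"tab u",u.min()+x,u.max()+x,"v",v.min()+y,v.max()+y,"n",len(u))
if len(sys.argv)>1:
    i1=cv2.cvtColor(s["image"],cv2.COLOR_RGB2BGR)[150:250,170:290];i2=cv2.cvtColor(t["image"],cv2.COLOR_RGB2BGR)[85:185,170:290]
    cv2.imwrite(f"pics/{sys.argv[1]}.png",cv2.resize(np.hstack([i1,i2]),None,fx=3.3,fy=3.3,interpolation=cv2.INTER_CUBIC))
E
python3 chk.py c4
```

```text
t 6.7833 tcp [0.6107 0.0934 0.1104] yaw 175.30007916085736 -> shift [ 2.1  0.  44.4] twist 0.0 j6 0.23385612371025366 w 0.017062590855139143 F [-0.1597  0.3983 -2.1317] tilt [-0.0001 -0.     -1.    ]
leg bay [0.0991 0.     0.1294] leg end 0.08437903111785339
top tab u 230 232 v 122 126 n 9
scene tab u 215 224 v 189 197 n 33
```

View pics/c4.png

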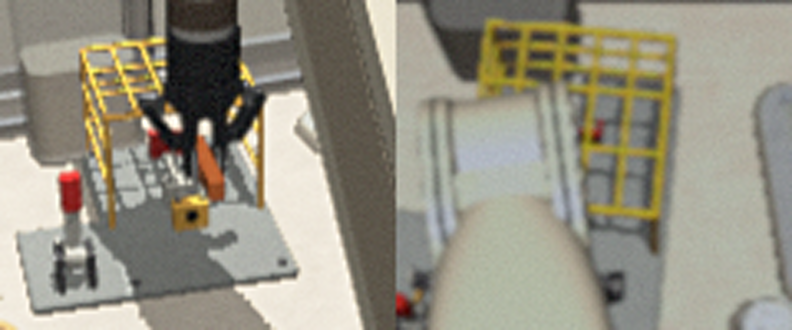

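Emit:
carry_out([
  {"dx": 0,"dy": 0,"dz": 10,"twist": 0,"fingers": 1},
  {"dx": 0,"dy": 0,"dz": 20,"twist": 0,"fingers": 1},
  {"dx": 0,"dy": 0,"dz": 30,"twist": 0,"fingers": 1},
  {"dx": 0,"dy": 0,"dz": 40,"twist": 0,"fingers": 1},
  {"dx": 0,"dy": 0,"dz": 42,"twist": 0,"fingers": 1},
])

```text
clock: 7.2
eef_pos: [0.6093, 0.0932, 0.0645]
tool_rot: [0.041, 0.999, -0.001, -0.003]
ft_force: [-0.2, -0.8, -2.8]
grip_width: 0.0172
grasp_force: 59.0
```

Emit:
carry_out([
  {"dx": 8,"dy": 0,"dz": 0,"twist": 0,"fingers": 1},
  {"dx": 16,"dy": 0,"dz": 0,"twist": 0,"fingers": 1},
  {"dx": 24,"dy": 0,"dz": 0,"twist": 0,"fingers": 1},
  {"dx": 32,"dy": 0,"dz": 0,"twist": 0,"fingers": 1},
  {"dx": 36,"dy": 0,"dz": 0,"twist": 0,"fingers": 1},
])

```text
clock: 7.62
eef_pos: [0.5749, 0.0966, 0.0686]
tool_rot: [0.041, 0.999, 0.0, 0.001]
ft_force: [2.0, 0.4, -3.9]
grip_width: 0.0172
grasp_force: 58.8
```

```bash
python3 chk.py
```

```text
t 7.7167 tcp [0.5747 0.0966 0.0685] yaw 175.3258877511792 -> shift [-34.1  -0.2   2.5] twist 0.0 j6 0.2479759287721284 w 0.017154803002693286 F [-0.1368 -0.5097 -2.6542] tilt [ 0.0001  0.0001 -1.    ]
leg bay [0.0629 0.0003 0.0876] leg end 0.04255842346990335
scene tab u 216 220 v 191 195 n 18
```

Emit:
carry_out([
  {"dx": 5,"dy": 0,"dz": 0,"twist": 0,"fingers": 1},
  {"dx": 10,"dy": 0,"dz": 0,"twist": 0,"fingers": 1},
  {"dx": 15,"dy": 0,"dz": 0,"twist": 0,"fingers": 1},
  {"dx": 20,"dy": 0,"dz": 0,"twist": 0,"fingers": 1},
  {"dx": 21,"dy": 0,"dz": 0,"twist": 0,"fingers": 1},
])

```text
clock: 8.13
eef_pos: [0.5541, 0.0983, 0.0682]
tool_rot: [0.041, 0.999, 0.0, 0.0]
ft_force: [2.4, 0.1, -2.4]
grip_width: 0.0169
grasp_force: 59.1
```

Emit:
carry_out([
  {"dx": 1,"dy": 0,"dz": 0,"twist": 0,"fingers": 1},
  {"dx": 2,"dy": 0,"dz": 0,"twist": 0,"fingers": 1},
  {"dx": 3,"dy": 0,"dz": 0,"twist": 0,"fingers": 1},
  {"dx": 4,"dy": 0,"dz": 0,"twist": 0,"fingers": 1},
  {"dx": 5,"dy": 0,"dz": 0,"twist": 0,"fingers": 1},
])

```text
clock: 8.55
eef_pos: [0.55, 0.0986, 0.068]
tool_rot: [0.041, 0.999, 0.0, 0.0]
ft_force: [2.5, -0.2, -2.2]
grip_width: 0.0168
grasp_force: 59.1
```

```bash
python3 chk.py
```

```text
t 8.65 tcp [0.5497 0.0986 0.0679] yaw 175.31088511653923 -> shift [-59.2  -0.1   1.9] twist 0.0 j6 0.2593036630747805 w 0.016912390063965898 F [ 1.4844  0.657  -0.5926] tilt [ 0.0001  0.0001 -1.    ]
leg bay [0.0378 0.0002 0.0869] leg end 0.04194134231349166
top tab u 218 230 v 134 138 n 17
scene tab u 217 223 v 194 199 n 25
```

Emit:
carry_out([
  {"dx": 1,"dy": 0,"dz": 0,"twist": 0,"fingers": 1},
  {"dx": 2,"dy": 0,"dz": 0,"twist": 0,"fingers": 1},
  {"dx": 3,"dy": 0,"dz": 0,"twist": 0,"fingers": 1},
  {"dx": 4,"dy": 0,"dz": 0,"twist": 0,"fingers": 1},
  {"dx": 4,"dy": 0,"dz": 0,"twist": 0,"fingers": 1},
])

```text
clock: 9.07
eef_pos: [0.5481, 0.0988, 0.0684]
tool_rot: [0.041, 0.999, 0.0, 0.002]
ft_force: [7.8, -0.8, -4.8]
grip_width: 0.017
grasp_force: 58.7
```

```bash
python3 chk.py
```

```text
t 9.1667 tcp [0.5481 0.0988 0.0683] yaw 175.27602464283586 -> shift [-60.8  -0.1   2.6] twist -0.0 j6 0.26124147026743205 w 0.017011159901262306 F [ 7.9115  0.346  -4.5226] tilt [ 0.0047 -0.0001 -1.    ]
leg bay [0.0361 0.0001 0.0883] leg end 0.04328418169923682
top tab u 218 230 v 134 138 n 17
scene tab u 217 223 v 194 199 n 26
```

Emit:
carry_out([
  {"dx": 1,"dy": 0,"dz": 0,"twist": 0,"fingers": 1},
  {"dx": 2,"dy": 0,"dz": 0,"twist": 0,"fingers": 1},
  {"dx": 3,"dy": 0,"dz": 0,"twist": 0,"fingers": 1},
  {"dx": 3,"dy": 0,"dz": 0,"twist": 0,"fingers": 1},
  {"dx": 3,"dy": 0,"dz": 0,"twist": 0,"fingers": 1},
])

```text
clock: 9.58
eef_pos: [0.5482, 0.0989, 0.0688]
tool_rot: [0.041, 0.999, 0.0, 0.005]
ft_force: [15.7, -0.8, -7.3]
grip_width: 0.0173
grasp_force: 58.6
```

```bash
python3 chk.py c5
```

```text
t 9.6833 tcp [0.5482 0.0989 0.0688] yaw 175.2422134416241 -> shift [-60.7  -0.2   3.4] twist -0.1 j6 0.2626270622532288 w 0.017165450923257 F [16.7634  0.2972 -7.7852] tilt [ 0.0103 -0.0001 -0.9999]
leg bay [0.0361 0.0001 0.0899] leg end 0.04492910350031366
top tab u 218 230 v 134 138 n 17
scene tab u 217 223 v 194 199 n 26
```

View pics/c5.png

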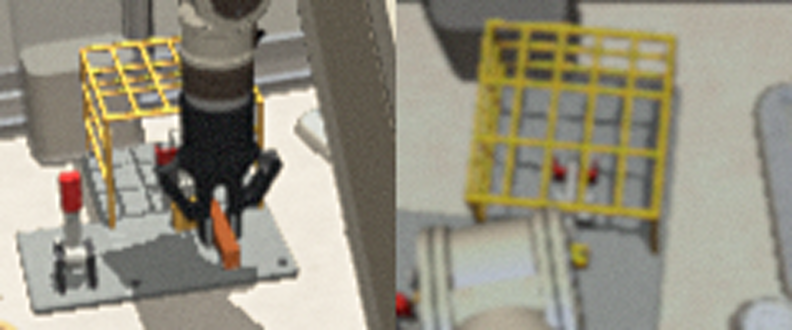

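The tab sits at the front of its travel with 16 N on the end stop, so the bolt is home. I'm backing off, lifting and withdrawing.

Emit:
carry_out([
  {"dx": -4,"dy": 0,"dz": 0,"twist": 0,"fingers": 1},
  {"dx": -8,"dy": 0,"dz": 0,"twist": 0,"fingers": 1},
  {"dx": -11,"dy": 0,"dz": 0,"twist": 0,"fingers": 1},
  {"dx": -11,"dy": 0,"dz": -10,"twist": 0,"fingers": 1},
  {"dx": -11,"dy": 0,"dz": -20,"twist": 0,"fingers": 1},
])

```text
clock: 10.1
eef_pos: [0.5519, 0.0979, 0.0874]
tool_rot: [0.041, 0.999, -0.0, -0.002]
ft_force: [0.6, 0.3, -1.9]
grip_width: 0.0172
grasp_force: 59.5
```

Emit:
carry_out([
  {"dx": 0,"dy": 0,"dz": -8,"twist": 0,"fingers": 1},
  {"dx": 0,"dy": 0,"dz": -16,"twist": 0,"fingers": 1},
  {"dx": 0,"dy": 0,"dz": -21,"twist": 0,"fingers": 1},
  {"dx": 0,"dy": 0,"dz": -21,"twist": 0,"fingers": 1},
  {"dx": 0,"dy": 0,"dz": -21,"twist": 0,"fingers": 1},
])

```text
clock: 10.52
eef_pos: [0.5539, 0.0983, 0.1096]
tool_rot: [0.041, 0.999, 0.0, 0.001]
ft_force: [0.1, 0.5, -2.5]
grip_width: 0.0175
grasp_force: 59.5
```

```bash
python3 chk.py
```

```text
t 10.6167 tcp [0.5533 0.0981 0.1086] yaw 175.30272716278233 -> shift [-55.6   0.   42.5] twist 0.0 j6 0.2575601383503311 w 0.016749815016262944 F [-0.0239 -0.2109 -2.3476] tilt [-0.0007 -0.0001 -1.    ]
leg bay [ 0.0415 -0.      0.1274] leg end 0.08244109103763707
top tab u 218 230 v 134 138 n 13
scene tab u 217 228 v 194 202 n 41
```

Emit:
carry_out([
  {"dx": 20,"dy": 0,"dz": -3,"twist": 0,"fingers": 1},
  {"dx": 50,"dy": 0,"dz": -3,"twist": 0,"fingers": 1},
  {"dx": 80,"dy": 0,"dz": -3,"twist": 0,"fingers": 1},
  {"dx": 110,"dy": 0,"dz": -3,"twist": 0,"fingers": 1},
  {"dx": 140,"dy": 0,"dz": -3,"twist": 0,"fingers": 1},
])

```text
clock: 11.03
eef_pos: [0.4122, 0.1095, 0.1112]
tool_rot: [0.041, 0.999, -0.0, -0.001]
ft_force: [-0.8, 0.1, -1.3]
grip_width: 0.0171
grasp_force: 59.4
```

Emit:
carry_out([
  {"dx": 5,"dy": 0,"dz": -20,"twist": 0,"fingers": 1},
  {"dx": 10,"dy": 0,"dz": -40,"twist": 0,"fingers": 1},
  {"dx": 15,"dy": 0,"dz": -60,"twist": 0,"fingers": 1},
  {"dx": 15,"dy": 0,"dz": -80,"twist": 0,"fingers": 1},
  {"dx": 15,"dy": 0,"dz": -95,"twist": 0,"fingers": 1},
])

```text
clock: 11.45
eef_pos: [0.3989, 0.111, 0.2082]
tool_rot: [0.041, 0.999, 0.0, 0.0]
ft_force: [0.6, 0.3, -2.1]
grip_width: 0.017
grasp_force: 59.4
```

```bash
python3 chk.py; python3 - <<'E'
from h import *
go([.40,.08,.21],175.3)
t=camera("top");o,r,y=pose();g=t["image"].astype(int).sum(2)//3
for x in(.15,.18,.21,.225):
    p=o["eef_pos"]+r.apply([-x+.008,-.002,-.019]);print(x,proj(t,[p]))
for k in range(160,200,3): print(k,g[k,214:234])
E
```

```text
t 11.55 tcp [0.4007 0.1114 0.209 ] yaw 175.30646397905443 -> shift [-208.    -0.9  144.1] twist 0.0 j6 0.3529791817255859 w 0.01701497131479299 F [ 1.1404  0.8951 -1.5837] tilt [ 0.005   0.0014 -1.    ]
leg bay [-0.1118  0.0006  0.2291] leg end 0.18408579504651218
top tab u 218 230 v 134 138 n 27
scene tab u 217 228 v 193 202 n 80
t 11.55 tcp [0.4007 0.1114 0.209 ] yaw 175.30646397905443 -> shift [ -1.8 -31.3  -1. ] twist 0.0 j6 0.3529791817255859 w 0.01701497131479299 F [ 1.1404  0.8951 -1.5837] tilt [ 0.005   0.0014 -1.    ]
0.15 [[213.1913 192.4875]]
0.18 [[214.2765 181.6791]]
0.21 [[215.3502 170.9853]]
0.225 [[215.8827 165.6808]]
160 [139 120 106 102 113 123 131 129 134 133 125 121 117 117 133 142 138 142
 143 140]
163 [138 125 118 114 112 121 122 124 125 131 130 124 119 110 109 127 138 140
 139 142]
166 [149 147 128 117 114 106  94  84  82  84  84  89  93 100 118 140 141 141
 141 142]
169 [165 161 129 104 117 136 143 141 142 142 143 146 141 147 140 135 139 142
 141 141]
172 [168 159 134 113 129 137 145 144 141 144 142 141 142 140 140 142 144 140
 137 143]
175 [166 154 135 134 143 137 140 143 144 144 143 141 143 141 139 139 141 141
 136 147]
178 [162 149 134 134 145 143 141 140 140 142 142 145 142 148 141 142 142 141
 139 141]
181 [165 145 131 138 138 141 138 140 141 143 143 141 142 140 144 138 138 141
 141 140]
184 [158 144 136 140 140 141 139 142 142 140 141 140 141 142 140 143 144 140
 146 140]
187 [147 138 137 139 141 141 142 142 139 143 141 140 142 142 140 140 145 142
 142 138]
190 [145 129 136 141 140 139 141 137 138 142 136 143 143 138 141 144 141 139
 141 141]
193 [141 133 135 140 140 142 142 141 142 148 141 139 139 139 140 147 140 140
 144 141]
196 [138 125 123 124 121 123 122 128 136 135 139 141 141 138 137 138 136 137
 139 142]
199 [159 174 178 177 183 184 182 182 180 175 170 170 170 167 167 164 170 163
 160 154]
```

Emit:
carry_out([
  {"dx": 0,"dy": -6,"dz": 0,"twist": 7,"fingers": 1},
  {"dx": 0,"dy": -12,"dz": 0,"twist": 14,"fingers": 1},
  {"dx": 0,"dy": -18,"dz": 0,"twist": 21,"fingers": 1},
  {"dx": 0,"dy": -24,"dz": 0,"twist": 28,"fingers": 1},
  {"dx": 0,"dy": -30,"dz": 0,"twist": 34,"fingers": 1},
])

```text
clock: 12.02
eef_pos: [0.3955, 0.0805, 0.2049]
tool_rot: [0.334, 0.943, -0.001, -0.002]
ft_force: [0.6, -0.8, -2.9]
grip_width: 0.0171
grasp_force: 59.5
```

Emit:
carry_out([
  {"dx": 0,"dy": 0,"dz": 0,"twist": 7,"fingers": 1},
  {"dx": 0,"dy": 0,"dz": 0,"twist": 14,"fingers": 1},
  {"dx": 0,"dy": 0,"dz": 0,"twist": 21,"fingers": 1},
  {"dx": 0,"dy": 0,"dz": 0,"twist": 28,"fingers": 1},
  {"dx": 0,"dy": 0,"dz": 0,"twist": 35,"fingers": 1},
])

```text
clock: 12.43
eef_pos: [0.3956, 0.0807, 0.2048]
tool_rot: [0.602, 0.798, -0.001, -0.001]
ft_force: [0.4, -0.6, -2.5]
grip_width: 0.0171
grasp_force: 59.5
```

```bash
python3 - <<'E'
from h import *
go([.4483,-.2228,.16],106.3)
E
```

```text
t 12.4333 tcp [0.3956 0.0807 0.2048] yaw 105.94565644451312 -> shift [-306.3  -32.5   44.9] twist -0.4 j6 1.4936818706066364 w 0.017054082251987384 F [ 0.3616 -0.5583 -2.4838] tilt [-0.0037 -0.0007 -1.    ]
```

Emit:
carry_out([
  {"dx": -25,"dy": -3,"dz": 0,"twist": 0,"fingers": 1},
  {"dx": -55,"dy": -6,"dz": 0,"twist": 0,"fingers": 1},
  {"dx": -90,"dy": -10,"dz": 0,"twist": 0,"fingers": 1},
  {"dx": -125,"dy": -13,"dz": 0,"twist": 0,"fingers": 1},
  {"dx": -160,"dy": -16,"dz": 0,"twist": 0,"fingers": 1},
])

```text
clock: 12.85
eef_pos: [0.4252, -0.0783, 0.2049]
tool_rot: [0.599, 0.8, -0.001, -0.002]
ft_force: [1.6, 0.1, -2.9]
grip_width: 0.0174
grasp_force: 59.5
```

Emit:
carry_out([
  {"dx": -35,"dy": -4,"dz": 0,"twist": 0,"fingers": 1},
  {"dx": -70,"dy": -8,"dz": 0,"twist": 0,"fingers": 1},
  {"dx": -105,"dy": -12,"dz": 10,"twist": 0,"fingers": 1},
  {"dx": -135,"dy": -15,"dz": 25,"twist": 0,"fingers": 1},
  {"dx": -146,"dy": -17,"dz": 40,"twist": 0,"fingers": 1},
])

```text
clock: 13.27
eef_pos: [0.4511, -0.2258, 0.1646]
tool_rot: [0.601, 0.799, -0.001, 0.0]
ft_force: [0.8, 0.1, -2.9]
grip_width: 0.0167
grasp_force: 59.5
```

Emit:
carry_out([
  {"dx": 0,"dy": 0,"dz": 0,"twist": 0,"fingers": 1},
  {"dx": 0,"dy": 0,"dz": 0,"twist": 0,"fingers": 1},
  {"dx": 0,"dy": 0,"dz": 0,"twist": 0,"fingers": 1},
  {"dx": 0,"dy": 0,"dz": 0,"twist": 0,"fingers": 1},
  {"dx": 0,"dy": 0,"dz": 0,"twist": 0,"fingers": 1},
])

```text
clock: 13.68
eef_pos: [0.4514, -0.2211, 0.1677]
tool_rot: [0.599, 0.801, 0.0, 0.001]
ft_force: [0.2, 0.2, -2.7]
grip_width: 0.0173
grasp_force: 59.4
```

```bash
python3 - <<'E'
from h import *
go([.4483,-.2228,.0475],106.3)
s=camera("scene");o,r,y=pose();P=lambda x,z:o["eef_pos"]+r.apply([-x+.008,0,-.019-z])
p=proj(s,[P(.1,0),P(.15,0),P(.2,0),P(.225,0),P(.22,-.045)]);print(p)
g=s["image"].astype(int).sum(2)//3
x0=int(p[3,0]);y0=int(p[3,1])
print(x0,y0);print(g[y0-8:y0+16,x0-16:x0+6])
E
```

```text
t 13.6833 tcp [ 0.4514 -0.2211  0.1677] yaw 106.39776296666581 -> shift [ -0.6  -3.6 120.1] twist 0.1 j6 0.8290245401871894 w 0.01731879988639901 F [ 0.2374  0.1989 -2.657 ] tilt [ 0.0013 -0.0004 -1.    ]
[[355.208  183.4253]
 [365.0392 179.3991]
 [374.554  175.5025]
 [379.1974 173.6009]
 [376.4696 185.0573]]
379 173
[[125 119 133 109 113  92  90  95  92  95  98  93  94  92  92  93  94 101
   94  93  95  92]
 [200 194 198 161 147 123 117  97  83  90  94  90  94  90  98  92  92  96
   98  91  94  94]
 [235 230 229 223 206 208 191 146 104  86  91  90  96  92  94  95  94  92
   91  92 100  92]
 [234 233 241 246 248 252 244 219 167 108  91  91  95  92  97  95  93  92
   95  95  91  92]
 [218 221 220 226 234 243 247 252 236 159  98  90  91  90  87  95  92  91
   92  95  96  89]
 [239 230 221 216 221 239 245 247 251 208 117  87  94  93  96  91  90  97
   92  97  93  96]
 [195 209 230 233 230 228 236 234 233 215 137  95  89  91  90  90  95  92
   92  93  96  94]
 [161 171 163 187 194 198 214 192 190 207 169 105  84  88  94  98  94  92
   91  94  92  92]
 [209 212 192 223 222 196 213 216 211
[... 751 characters left out ...]
7  93  89  72  95 118  97  93
   90  96  92  90]
 [ 73  56  55  52  58  67  61  63  57  89  97  90  87  80  95 105  98  93
   94  91  90  94]
 [ 55  58  60  64  61  62  62  58  68 157 159 109  91  86  99  90  89  92
   93  96  92  95]
 [ 55  59  66  68  63  59  58  55  68 179 227 181 127  88 101  86  95  95
   96  89  95  92]
 [ 61  61  59  64  62  59  61  50  78 194 227 228 193 126  98  88  88  90
   91  89  98  92]
 [ 64  65  58  57  64  64  71  82 114 217 226 222 220 194 164 110  92  91
   89  92  92  93]
 [104  98 100  97 101 107 110 114 139 223 224 222 218 226 229 173 104  82
   88  96  93  95]
 [136 142 148 145 145 139 131 113 140 216 225 221 220 221 225 223 167 128
   95  90  91  88]]
```

Rod tip in the scene view matches prediction within 0.5 px. I'll descend in two stages.

Emit:
carry_out([
  {"dx": 0,"dy": -3,"dz": 25,"twist": 0,"fingers": 1},
  {"dx": 0,"dy": -3,"dz": 50,"twist": 0,"fingers": 1},
  {"dx": 0,"dy": -3,"dz": 75,"twist": 0,"fingers": 1},
  {"dx": 0,"dy": -3,"dz": 92,"twist": 0,"fingers": 1},
  {"dx": 0,"dy": -3,"dz": 92,"twist": 0,"fingers": 1},
])

```text
clock: 14.15
eef_pos: [0.4456, -0.2209, 0.0719]
tool_rot: [0.599, 0.801, -0.001, -0.003]
ft_force: [-1.0, 0.5, -2.5]
grip_width: 0.0175
grasp_force: 59.4
```

Emit:
carry_out([
  {"dx": 0,"dy": 0,"dz": 0,"twist": 0,"fingers": 1},
  {"dx": 0,"dy": 0,"dz": 0,"twist": 0,"fingers": 1},
  {"dx": 0,"dy": 0,"dz": 0,"twist": 0,"fingers": 1},
  {"dx": 0,"dy": 0,"dz": 0,"twist": 0,"fingers": 1},
  {"dx": 0,"dy": 0,"dz": 0,"twist": 0,"fingers": 1},
])

```text
clock: 14.57
eef_pos: [0.4489, -0.2232, 0.0761]
tool_rot: [0.6, 0.8, 0.0, 0.001]
ft_force: [0.2, 0.6, -2.7]
grip_width: 0.0171
grasp_force: 59.4
```

```bash
python3 - <<'E'
from h import *
go([.4483,-.2228,.0475],106.3)
E
```

```text
t 14.5667 tcp [ 0.4489 -0.2232  0.0761] yaw 106.30622829267662 -> shift [ 0.6 -0.5 28.6] twist 0.0 j6 0.8248194253572407 w 0.017142440226137527 F [ 0.1736  0.6329 -2.6726] tilt [ 0.0022 -0.0011 -1.    ]
```

Emit:
carry_out([
  {"dx": 0,"dy": 0,"dz": 8,"twist": 0,"fingers": 1},
  {"dx": 0,"dy": 0,"dz": 16,"twist": 0,"fingers": 1},
  {"dx": 0,"dy": 0,"dz": 22,"twist": 0,"fingers": 1},
  {"dx": 0,"dy": 0,"dz": 26,"twist": 0,"fingers": 1},
  {"dx": 0,"dy": 0,"dz": 28,"twist": 0,"fingers": 1},
])

```text
clock: 14.98
eef_pos: [0.4472, -0.2224, 0.0473]
tool_rot: [0.6, 0.8, -0.0, -0.001]
ft_force: [-8.3, 3.9, 25.6]
grip_width: 0.0171
grasp_force: 63.1
```

Emit:
carry_out([
  {"dx": 0,"dy": 0,"dz": 0,"twist": 0,"fingers": 1},
  {"dx": 0,"dy": 0,"dz": 0,"twist": 0,"fingers": 1},
  {"dx": 0,"dy": 0,"dz": 0,"twist": 0,"fingers": 1},
  {"dx": 0,"dy": 0,"dz": 0,"twist": 0,"fingers": 1},
  {"dx": 0,"dy": 0,"dz": 0,"twist": 0,"fingers": 1},
])

```text
clock: 15.4
eef_pos: [0.4472, -0.2224, 0.0474]
tool_rot: [0.6, 0.8, -0.0, -0.001]
ft_force: [-4.1, 2.5, 6.9]
grip_width: 0.0172
grasp_force: 60.9
```

```bash
python3 - <<'E'
from h import *
go([.4483,-.2228,.0475],106.3)
s=camera("scene");o,r,y=pose();P=lambda x,z:o["eef_pos"]+r.apply([-x+.008,0,-.019-z])
p=proj(s,[P(.15,0),P(.2,0),P(.225,0)]);print(p)
g=s["image"].astype(int).sum(2)//3
print(g[198:214,360:380])
E
```

```text
t 15.4 tcp [ 0.4472 -0.2224  0.0474] yaw 106.29591050911534 -> shift [-0.7  1.  -0.1] twist -0.0 j6 0.824932722372524 w 0.017238336867415587 F [-4.0819  2.4678  6.9046] tilt [-0.0015  0.0005 -1.    ]
[[361.6541 209.4445]
 [370.9157 205.2419]
 [375.4393 203.1892]]
[[112 111 111 109 110 117 161 166 217 225 222 224 222 222 226 225 225 226
  224 224]
 [168 177 170 166 165 176 226 225 226 222 219 221 222 221 222 223 223 223
  223 224]
 [228 227 226 227 226 226 225 227 224 223 219 220 221 221 221 221 223 224
  223 222]
 [224 225 224 225 223 223 225 222 223 225 221 223 222 221 223 211 220 224
  225 221]
 [224 223 223 221 222 221 222 222 222 222 224 224 222 219 223 207 213 224
  226 225]
 [224 221 224 220 221 222 225 226 224 223 223 220 226 220 225 215 194 222
  223 225]
 [224 225 223 223 223 221 220 224 213 221 227 220 221 211 189 161 175 219
  224 222]
 [223 221 220 221 220 221 219 224 199 220 223 206 185 151 109 101 179 220
  224 221]
 [224 221 220 224 222 229 214 224 216 199 173 156 158 102  78 104 193 219
  224 220]
 [223 222 218 222 222 230 212 197 179 153 151 177 220 132  86 123 214 224
  219 216]
 [218 220 217 223 217 198 175 140 172 177 213 226 231 122  96 136 217 221
  219 218]
 [221 221 207 186 169 164 173 166 212 222 219 228 220 119  95 141 218 222
  219 217]
 [208 179 161 160 171 209 217 218 219 219 220 227 192 106 103 165 222 223
  218 222]
 [157 150 173 211 218 218 218 218 220 220 219 226 176  96 103 187 226 223
  218 217]
 [171 213 221 221 220 216 217 215 218 220 221 225 147  94 105 198 223 225
  223 222]
 [221 223 222 220 219 218 220 218 217 218 219 223 170 113 125 213 226 223
  220 220]]
```

Seated with the same height and yaw as at pickup. Releasing and rising.

Emit:
carry_out([
  {"dx": 0,"dy": 0,"dz": 0,"twist": 0,"fingers": 0.5},
  {"dx": 0,"dy": 0,"dz": 0,"twist": 0,"fingers": 0},
  {"dx": 0,"dy": 0,"dz": 0,"twist": 0,"fingers": -0.5},
  {"dx": 0,"dy": 0,"dz": 0,"twist": 0,"fingers": -1},
  {"dx": 0,"dy": 0,"dz": 0,"twist": 0,"fingers": -1},
])

```text
clock: 15.87
eef_pos: [0.4482, -0.2229, 0.0467]
tool_rot: [0.6, 0.8, 0.0, -0.0]
ft_force: [0.2, -0.3, 0.0]
grip_width: 0.0688
grasp_force: 0.0
```

Emit:
carry_out([
  {"dx": 0,"dy": 0,"dz": 0,"twist": 0,"fingers": -1},
  {"dx": 0,"dy": 0,"dz": 0,"twist": 0,"fingers": -1},
  {"dx": 0,"dy": 0,"dz": 0,"twist": 0,"fingers": -1},
  {"dx": 0,"dy": 0,"dz": 0,"twist": 0,"fingers": -1},
  {"dx": 0,"dy": 0,"dz": 0,"twist": 0,"fingers": -1},
])

```text
clock: 16.28
eef_pos: [0.4481, -0.2228, 0.0469]
tool_rot: [0.6, 0.8, 0.0, 0.0]
ft_force: [-0.0, 0.4, -0.2]
grip_width: 0.0853
grasp_force: 0.0
```

Emit:
carry_out([
  {"dx": 0,"dy": 0,"dz": -30,"twist": 0,"fingers": -1},
  {"dx": 0,"dy": 0,"dz": -70,"twist": 0,"fingers": -1},
  {"dx": 0,"dy": 0,"dz": -110,"twist": 0,"fingers": -1},
  {"dx": 0,"dy": 0,"dz": -150,"twist": 0,"fingers": -1},
  {"dx": 0,"dy": 0,"dz": -180,"twist": 0,"fingers": -1},
])

```text
clock: 16.7
eef_pos: [0.4487, -0.2231, 0.2305]
tool_rot: [0.6, 0.8, 0.0, 0.002]
ft_force: [1.3, -1.1, -0.5]
grip_width: 0.0852
grasp_force: 0.0
```

```bash
python3 - <<'E'
from h import *
q=[.7231,.0822,-.0822]
b=lambda x,y,z:R.from_euler('z',q[2]).apply([x,y,0])+[q[0],q[1],z]
go([.40,.05,.25],106.3)
print("pivot",b(-.13,.14,.048))
s=camera("scene");t=camera("top")
for n,c,box in(("top",t,(150,160,45,40)),("scene",s,(175,190,30,40))):
    x,y,ww,hh=box;h=cv2.cvtColor(c["image"],cv2.COLOR_RGB2HSV)[y:y+hh,x:x+ww]
    m=((h[...,0]<8)|(h[...,0]>172))&(h[...,1]>130)&(h[...,2]>70)
    v,u=np.nonzero(m);print(n,u.min()+x,u.max()+x,v.min()+y,v.max()+y,u.mean()+x,v.mean()+y,"pred tip, mid",proj(c,[b(-.13,.14,.148),b(-.13,.14,.126),b(-.13,.14,.104)]))
E
```

```text
t 16.7 tcp [ 0.4487 -0.2231  0.2305] yaw 106.30293976335271 -> shift [275.7  30.  -20.1] twist 0.0 j6 0.824826747156328 w 0.08520980048282976 F [ 1.297  -1.1318 -0.482 ] tilt [ 0.0034 -0.0016 -1.    ]
pivot [0.605  0.2324 0.048 ]
top 166 173 174 179 169.60526315789474 176.39473684210526 pred tip, mid [[170.1249 175.5255]
 [171.5979 177.0542]
 [173.0166 178.5266]]
scene 188 194 202 213 191.16923076923078 207.6153846153846 pred tip, mid [[191.7987 202.2333]
 [192.1672 207.8897]
 [192.5304 213.4665]]
```

Emit:
carry_out([
  {"dx": 25,"dy": 5,"dz": 0,"twist": 0,"fingers": 1},
  {"dx": 60,"dy": 9,"dz": 0,"twist": 0,"fingers": 1},
  {"dx": 100,"dy": 12,"dz": 0,"twist": 0,"fingers": 1},
  {"dx": 138,"dy": 15,"dz": 0,"twist": 0,"fingers": 1},
  {"dx": 176,"dy": 20,"dz": 0,"twist": 0,"fingers": 1},
])

```text
clock: 17.22
eef_pos: [0.4164, -0.0469, 0.2259]
tool_rot: [0.6, 0.8, -0.0, -0.001]
ft_force: [0.5, 0.7, 0.1]
grip_width: 0.0259
grasp_force: 0.0
```

Emit:
carry_out([
  {"dx": 30,"dy": 5,"dz": 0,"twist": -7,"fingers": 1},
  {"dx": 60,"dy": 10,"dz": 0,"twist": -14,"fingers": 1},
  {"dx": 90,"dy": 15,"dz": 0,"twist": -21,"fingers": 1},
  {"dx": 120,"dy": 20,"dz": 0,"twist": -28,"fingers": 1},
  {"dx": 140,"dy": 25,"dz": 0,"twist": -35,"fingers": 1},
])

```text
clock: 17.63
eef_pos: [0.4013, 0.0952, 0.2261]
tool_rot: [0.328, 0.945, -0.0, -0.001]
ft_force: [0.4, -0.3, 0.1]
grip_width: 0.0003
grasp_force: 0.0
```

Emit:
carry_out([
  {"dx": 0,"dy": 0,"dz": 0,"twist": -7,"fingers": 1},
  {"dx": 0,"dy": 0,"dz": 0,"twist": -14,"fingers": 1},
  {"dx": 0,"dy": 0,"dz": 0,"twist": -21,"fingers": 1},
  {"dx": 0,"dy": 0,"dz": 0,"twist": -28,"fingers": 1},
  {"dx": 0,"dy": 0,"dz": 0,"twist": -34,"fingers": 1},
])

```text
clock: 18.05
eef_pos: [0.402, 0.0932, 0.2259]
tool_rot: [0.038, 0.999, -0.0, -0.001]
ft_force: [0.0, 0.8, 1.2]
grip_width: 0.0001
grasp_force: 0.0
```

```bash
python3 - <<'E'
from h import *
q=[.7231,.0822,-.0822]
b=lambda x,y,z:R.from_euler('z',q[2]).apply([x,y,0])+[q[0],q[1],z]
go(b(-.19,.142,.128),175.3)
# rod check
s=camera("scene");h=cv2.cvtColor(camera("top")["image"],cv2.COLOR_RGB2HSV)
m=((h[...,0]>15)&(h[...,0]<27)&(h[...,1]>150)).astype(np.uint8);m[:215]=0;m[245:]=0;m[:,:295]=0;m[:,350:]=0
v,u=np.nonzero(m);print("n",len(u),cv2.minAreaRect(np.c_[u,v].astype(np.float32)))
E
```

```text
t 18.05 tcp [0.402  0.0932 0.2259] yaw 175.65757966036443 -> shift [-132.1  156.6   97.6] twist 0.4 j6 0.3035769673093426 w 0.00011877151079211776 F [0.0372 0.8482 1.1551] tilt [-0.0016 -0.0004 -1.    ]
n 167 ((319.2657470703125, 231.7581787109375), (5.721495628356934, 31.668981552124023), 72.47443389892578)
```

The rod lies as before (handle centre within about 0.6 px). Moving to behind the lever.

Emit:
carry_out([
  {"dx": -20,"dy": 28,"dz": 0,"twist": 0,"fingers": 1},
  {"dx": -46,"dy": 58,"dz": 0,"twist": 0,"fingers": 1},
  {"dx": -72,"dy": 90,"dz": 10,"twist": 0,"fingers": 1},
  {"dx": -98,"dy": 118,"dz": 25,"twist": 0,"fingers": 1},
  {"dx": -122,"dy": 147,"dz": 40,"twist": 0,"fingers": 1},
])

```text
clock: 18.57
eef_pos: [0.5378, 0.231, 0.1862]
tool_rot: [0.043, 0.999, 0.0, 0.001]
ft_force: [0.5, -0.7, 0.9]
grip_width: -0.0
grasp_force: 0.0
```

Emit:
carry_out([
  {"dx": -5,"dy": 5,"dz": 20,"twist": 0,"fingers": 1},
  {"dx": -10,"dy": 10,"dz": 40,"twist": 0,"fingers": 1},
  {"dx": -10,"dy": 10,"dz": 57,"twist": 0,"fingers": 1},
  {"dx": -10,"dy": 10,"dz": 57,"twist": 0,"fingers": 1},
  {"dx": -10,"dy": 10,"dz": 57,"twist": 0,"fingers": 1},
])

```text
clock: 18.98
eef_pos: [0.5457, 0.2382, 0.1282]
tool_rot: [0.042, 0.999, -0.001, -0.002]
ft_force: [-0.9, -0.5, 0.8]
grip_width: 0.0001
grasp_force: 0.0
```

```bash
cat > lev.py <<'E'
from h import *
q=[.7231,.0822,-.0822]
b=lambda x,y,z:R.from_euler('z',q[2]).apply([x,y,0])+[q[0],q[1],z]
go(b(-.149,.142,.128),175.3)
o,r,y=pose();print("tcp bay",R.from_euler('z',-q[2]).apply(o["eef_pos"]-b(0,0,0)))
for n,c,box in(("top",camera("top"),(150,145,45,50)),("scene",camera("scene"),(175,180,30,50))):
    x,y,ww,hh=box;h=cv2.cvtColor(c["image"],cv2.COLOR_RGB2HSV)[y:y+hh,x:x+ww]
    m=((h[...,0]<8)|(h[...,0]>172))&(h[...,1]>130)&(h[...,2]>70)
    v,u=np.nonzero(m)
    if len(u):print(n,u.min()+x,u.max()+x,v.min()+y,v.max()+y,u.mean()+x,v.mean()+y,len(u))
    print([(th,proj(c,[b(-.13+.078*np.sin(th),.14,.048+.078*np.cos(th))]).round(1)[0]) for th in(0,1,1.45)])
E
python3 lev.py
```

```text
t 18.9833 tcp [0.5457 0.2382 0.1282] yaw 175.2030667206573 -> shift [-40.6   1.1   0.1] twist -0.1 j6 0.49533130349625837 w 0.00011753982424101882 F [-0.8801 -0.4806  0.8206] tilt [-0.0038 -0.0017 -1.    ]
tcp bay [-0.1896  0.1409  0.1282]
top 166 173 174 178 169.38709677419354 175.96774193548387 31
[(0, array([171.6, 177.1])), (1, array([176.4, 158.9])), (1.45, array([178.7, 157.9]))]
scene 189 190 207 213 189.4 210.3 10
[(0, array([192.2, 207.9])), (1, array([189.7, 207.1])), (1.45, array([189.7, 213.3]))]
```

Emit:
carry_out([
  {"dx": -18,"dy": 0,"dz": 0,"twist": 0,"fingers": 1},
  {"dx": -36,"dy": 0,"dz": 0,"twist": 0,"fingers": 1},
  {"dx": -50,"dy": 0,"dz": 0,"twist": 0,"fingers": 1},
  {"dx": -64,"dy": 0,"dz": 1,"twist": 0,"fingers": 1},
  {"dx": -76,"dy": 0,"dz": 5,"twist": 0,"fingers": 1},
])

```text
clock: 19.5
eef_pos: [0.6232, 0.2325, 0.1279]
tool_rot: [0.042, 0.999, 0.001, 0.001]
ft_force: [-4.6, -2.9, 4.1]
grip_width: -0.0004
grasp_force: 2.6
```

Emit:
carry_out([
  {"dx": -11,"dy": 0,"dz": 5,"twist": 0,"fingers": 1},
  {"dx": -21,"dy": 0,"dz": 12,"twist": 0,"fingers": 1},
  {"dx": -30,"dy": 0,"dz": 19,"twist": 0,"fingers": 1},
  {"dx": -37,"dy": 0,"dz": 29,"twist": 0,"fingers": 1},
  {"dx": -44,"dy": 0,"dz": 39,"twist": 0,"fingers": 1},
])

```text
clock: 19.92
eef_pos: [0.6675, 0.229, 0.0854]
tool_rot: [0.041, 0.999, 0.0, 0.001]
ft_force: [-0.8, 0.1, -0.4]
grip_width: 0.0001
grasp_force: 0.0
```

```bash
python3 lev.py
```

```text
t 19.9167 tcp [0.6675 0.229  0.0854] yaw 175.28270054557322 -> shift [ 81.5   0.3 -42.7] twist -0.0 j6 0.41272426775468307 w 0.00014955578939790422 F [-0.7796  0.0567 -0.4247] tilt [ 0.0011  0.0005 -1.    ]
tcp bay [-0.0674  0.1417  0.0854]
[(0, array([171.6, 177.1])), (1, array([176.4, 158.9])), (1.45, array([178.7, 157.9]))]
scene 186 192 209 216 188.6060606060606 212.66666666666666 33
[(0, array([192.2, 207.9])), (1, array([189.7, 207.1])), (1.45, array([189.7, 213.3]))]
```

Emit:
carry_out([
  {"dx": 0,"dy": 0,"dz": -25,"twist": 0,"fingers": 1},
  {"dx": 0,"dy": 0,"dz": -60,"twist": 0,"fingers": 1},
  {"dx": 20,"dy": 0,"dz": -95,"twist": 0,"fingers": 1},
  {"dx": 55,"dy": 0,"dz": -120,"twist": 0,"fingers": 1},
  {"dx": 95,"dy": 0,"dz": -130,"twist": 0,"fingers": 1},
])

```text
clock: 20.43
eef_pos: [0.5746, 0.2373, 0.2195]
tool_rot: [0.042, 0.999, 0.002, 0.003]
ft_force: [0.4, 1.1, 0.8]
grip_width: -0.0001
grasp_force: 0.0
```

Emit:
carry_out([
  {"dx": 40,"dy": 0,"dz": 0,"twist": 0,"fingers": 1},
  {"dx": 80,"dy": 0,"dz": 0,"twist": 0,"fingers": 1},
  {"dx": 120,"dy": 0,"dz": 0,"twist": 0,"fingers": 1},
  {"dx": 150,"dy": 0,"dz": 0,"twist": 0,"fingers": 1},
  {"dx": 150,"dy": 0,"dz": 0,"twist": 0,"fingers": 1},
])

```text
clock: 20.85
eef_pos: [0.4168, 0.2484, 0.2157]
tool_rot: [0.039, 0.999, -0.001, -0.002]
ft_force: [-0.5, -0.2, -0.2]
grip_width: 0.0
grasp_force: 0.0
```

```bash
python3 lev.py; python3 chk.py
```

```text
t 20.85 tcp [0.4168 0.2484 0.2157] yaw 175.51976318190745 -> shift [-170.3    0.9   87. ] twist 0.2 j6 0.6148335117615835 w 2.2820004188822068e-05 F [-0.535  -0.2461 -0.2048] tilt [-0.0045 -0.0011 -1.    ]
tcp bay [-0.3189  0.1405  0.2157]
top 174 181 152 163 177.70666666666668 157.53333333333333 75
[(0, array([171.6, 177.1])), (1, array([176.4, 158.9])), (1.45, array([178.7, 157.9]))]
scene 186 192 209 216 188.7 212.3 40
[(0, array([192.2, 207.9])), (1, array([189.7, 207.1])), (1.45, array([189.7, 213.3]))]
t 21.05 tcp [0.4241 0.2493 0.2161] yaw 175.3020438352221 -> shift [-196.4 -140.2  150.3] twist 0.0 j6 0.6135513899553804 w -0.00025101723489109006 F [ 1.0102 -0.0093  0.0129] tilt [ 0.0015  0.0007 -1.    ]
leg bay [-0.0997  0.1401  0.2354] leg end 0.1903853108123746
top tab u 218 230 v 134 138 n 27
scene tab u 217 228 v 193 202 n 80
```

The lever is shut (both views match 1.45 rad), the tab has not moved from its home position, and the rod is in its rest.

```bash
python3 -c "
from workcell import job_done
print(job_done())"
```

```text
the job is handed in; nothing more can be done
None
```

I handed the job in at about 21 s. The bolt was drawn home with the rod, the rod was laid back in its rest as it lay before, and the cam lever was snapped shut. I checked all three by camera but got no verdict back, and I did not re-measure the tape, tin and jar.

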